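# Spin the tube carousel and brake it with the empty bay under the guide

### The job

Bring the empty bay of the revolving tube rack under the tube guide, ready for the next sample: flick the drum round with a fingertip (on its wing grip or its rim, without pinching the grip), take your finger away and let the drum run free until the empty bay has nearly come round to the guide, then brake it with a fingertip on the drum so that it stops with the empty bay right under the guide. Work gently, keep your fingers off the sample tubes, disturb nothing else on the table, and leave the drum standing still there with your hand clear.

Things in the scene. Friction and masses are not known exactly. Their poses are not given: they have to be found in the camera images.
- rack_foot: Fixed grey foot of the revolving tube rack: a disc 256 mm across, 13 mm thick, with a 50 mm wide lobe reaching 200 mm from the centre along its +x axis. Origin on the turning axis at table height, z up. On the lobe, 180 mm from the axis, stands a fixed steel post 13 mm thick; from its top a 12 mm wide arm reaches inwards to the tube guide. Highest point 175 mm above the table.
- guide (a point): Point on the vertical axis of the tube guide at deck height: 85 mm above the table, 90 mm from the turning axis along the foot's +x axis. The guide, a fixed steel ring 31 mm across flared to 46 mm at its top, through which tubes are dropped, hangs above this point from 147 to 175 mm above the table; the caps pass below it.
- carousel: The turning part, on a vertical ball-bearing spindle: turns without end either way, stays where it stops, cannot be lifted. Inertia about 0.01 kg m2 (varies); from 1 rad/s it runs out by itself in 12 to 25 s (slows by about 0.06 rad/s each second). Origin on the turning axis at the deck's top, 85 mm above the table; x axis points level to the empty bay, z up. It carries wing grip, drum, bays and tubes.
- wing_grip: Grey turning grip in the middle of the drum, turning with it: an upright bar through the turning axis, 100 mm long along the carousel's x axis, 16 mm thick, from the deck to 30 mm above it, on a hub 72 mm across and 8 mm high. Origin as the carousel's, x axis along the bar towards the empty bay. A fingertip pushing sideways on either arm of it, about 40 mm from the axis, spins the drum.
- drum: White plastic drum of the carousel, 300 mm diameter: flat deck 85 mm above the table, upright outer wall from 18 to 85 mm. Origin as the carousel's. The deck's outer border, 104 to 150 mm from the axis, is flat and free all round, faced with hard black rubber from 110 mm out: pressed down with 2 N or more, a braking fingertip stops the drum almost at once. Deck also free 50 to 76 mm from the axis.
- empty_bay (a point): Centre of the one empty bay, at deck height, 90 mm from the turning axis on the carousel's +x axis. There are twelve bays 30 degrees apart, each with a white collar 27 mm across and 10 mm high; eleven hold a tube, this one is an open ring with a dark hole.
- tubes: The eleven identical capped sample tubes fixed in the other bays, turning with the drum, 90 mm from its axis: caps 19 mm in diameter, tops 45 mm above the deck (130 mm above the table). Not to be touched. Origin as the carousel's.
- pump_bottle: Loose white hand-gel bottle with a pump, 60 x 85 mm and 188 mm high; bystander, origin under its centre.
- spirit_bottle: Loose clear bottle with white cap, 68 mm diameter, 190 mm high; bystander, origin under its centre.
- tube_block: Loose white block with eight holes, 70 x 130 x 60 mm high; bystander, origin under its centre.
- waiting_tube: Loose capped tube, 19 mm diameter and 100 mm long, standing in a hole of the block, its top 110 mm above the table; bystander, origin at its lower end.

How it is judged (in metres and radians):
On the way, in this order (a step that is already met when the one before it is completed fails the run):
1. the flicked drum runs free, untouched, faster than 0.25 rad/s for 0.4 s, with the empty bay still more than 70 mm from the guide (angular speed of carousel above 0.25 rad/s and contact force between each of the arm, the fingers and carousel below 0.05 N and horizontal distance between empty_bay and guide above 0.07 m), for 0.4 s.
2. still untouched and turning, it carries the empty bay to within 70 mm of the guide (angular speed of carousel above 0.1 rad/s and contact force between each of the arm, the fingers and carousel below 0.05 N and horizontal distance between empty_bay and guide below 0.07 m).
3. a fingertip on the drum has stopped it with the empty bay under the guide (within 9 mm) (contact force between the fingers and drum above 0.2 N and angular speed of carousel below 0.05 rad/s and horizontal distance between empty_bay and guide below 0.009 m), for 0.2 s.
At the end, for the whole second after the job is handed in: The drum stands still with the centre of the empty bay within 9 mm (horizontally) of the guide's axis, and the bottles, block and waiting tube are where they were (within 20 mm) (horizontal distance between empty_bay and guide below 0.009 m and angular speed of carousel below 0.02 rad/s and distance of each of pump_bottle, spirit_bottle, tube_block, waiting_tube from where it was at the start of the episode below 0.02 m); the robot touches nothing.
It fails at once if a finger pushes on a sample tube (over 1 N) (contact force between the fingers and tubes above 1 N).
It fails at once if the wing grip is pinched (squeezed with over 36 N in all while the drum stands still) (contact force between the fingers and wing_grip above 36 N and angular speed of carousel below 0.05 rad/s).
It fails at once if the rack is struck or pressed roughly (over 120 N) (contact force between the fingers and carousel above 120 N).
It fails at once if the drum is hurled round (over 4 rad/s) (angular speed of carousel above 4 rad/s).
It fails at once if a bystander is shifted, tipped or lifted (over 20 mm) (distance of any of pump_bottle, spirit_bottle, tube_block, waiting_tube from where it was at the start of the episode above 0.02 m).
It also fails if it takes over 54 s, if anything falls off the work surface, if the arm or the gripper's body presses on something with over 40 N, if the wrist force passes 120 N, or if a joint passes its speed limit or range.

### The arm

A 6-joint arm with a two-finger parallel gripper is mounted at the origin on the work surface. World frame = base frame: x ahead of the robot, y to its left, z up, the work surface at z = 0. Lengths are in m, angles in degrees, forces in N, time in s.
With the tool pointing down it reaches from about 0.4 to 0.825 m from the base axis. Payload 7 kg.
Tool frame: the origin (TCP) lies at the very end of the fingers, on their centre line; the grasp point (between the pads) lies 19 mm behind it (r.hold_point_z is the distance from the TCP to the grasp point, in m); x points along the fingers, y is the direction in which the jaws open and shut, and the axes are right-handed (so a half turn about x gives the same grasp; the last joint's range is limited). The gripper opens to 88 mm and grips with 3 to 60 N. Pads are 19 mm wide; open, the fingers measure 130 mm over their backs; the gripper's body (78 mm by 193 mm) begins 47 mm behind the grasp point.
Start: joints at [93.742, 20.546, 0.682, 0, -70.136, -16.507], TCP at [0.149, 0.658, 0.227] pointing down, gripper open.
Joint ranges: [-176.03, 176.03], [-82.01, 121.73], [-58.28, 71.71], [-173.87, 95.51], [-174.79, -0.11], [-173.66, 173.66]. Speed limits (degrees/s): [136.94, 136.94, 172.46, 180, 180, 180].

### API

Orientations are given as [roll, pitch, yaw] about the fixed x, y, z axes, in that order (R = Rz(yaw) Ry(pitch) Rx(roll)).
In Python, from plant import r gives the robot as it stands. The module is installed in compiled form; this text tells all that it offers.
- The arm moves only by the shell command python3 -m creep 'ROWS' [FORCE]. ROWS is JSON, a list of rows, each a list of 7 numbers: the turn, a rotation vector about the tool's x, y, z in rad, then the shift along the tool's x, y, z in cm, then the opening in per cent of the stroke, from 0 (shut) to 100 (fully open). In form: [[rx, ry, rz, x, y, z, fingers], ...]. A call has 1 to 8 rows; each row shifts and turns the commanded pose from where the row before left it, along the tool's axes as they then stand; what a row does not reach is not made up. A row lasts 1/10 s, in which the tool goes at most 50 mm and 8.59 degrees, less where a joint would pass 70% of its speed; a pose out of reach is approached as far as the arm can. A call is refused whole if a number of a shift passes 5 or a number of a turn 0.15, either way. A call with a gripper value outside its range is refused whole. The fingers move at their own pace and stop on an object; FORCE is the grip in N (left out, the last holds). Time passes only in rows, so rows that do not move let the fingers close. It gives the time, the measured TCP pose, the force and the opening at its end, in the units of the state.
- r.get_state(): the state, without advancing time (a new reading comes with each control period).
- r.capture(name): name is "side" or "top"; returns (picture, depth): 480x640x3 uint8, blue, green, red; 480x640 float32, m along the optical axis (not along the pixel's ray), 0 where there is no reading.
- r.camera_info(name): a dict with "fovy" (degrees; the focal length in pixels is half the picture's height over the tangent of half this angle, whatever the lens; pixels are square), "cx", "cy" (the principal point, pixels), "camera_from_world" (4x4, takes a point from world to camera coordinates). Camera axes: x right, y down, z forward; pixel columns grow to the right and rows downward; lengths in m; the calibration is good to about 2 mm. A picture is of the moment at which its call begins. camera_info takes no time and is no camera call.
- r.close_job(): hands the job in, once; it reports no verdict.
Trained networks look in the newest picture that a camera, given by its name, has taken for a name from the list of things; names that differ only in an ending like _2 or _b are one class to them, and where a whole thing is asked for, a point or a joint stands for the part that bears it (a point fixed in the world has none). Each returns a list of dicts, best first, with "score" (0 to 1); they miss things now and then, are a little off and sometimes report something else, mostly with a low value. They report only what shows in the picture. A call takes as long as a camera call.
- r.look_for(query, camera): "rect" ([left, top, right, bottom] in pixels, round what is visible of it).
- r.masks_of(query, camera): "pixels" (480x640 bool, what is visible of it) and "rect" ([left, top, right, bottom] in pixels, round what is visible of it).
The state is a dict: "time_s": time; "joints": joint angles; "qd": joint speeds; "joint_torque": joint torques, N m; "tcp_pos": TCP position; "eef_rot": TCP orientation; "contact_force": force on the tool from outside, world axes, zero at the start; "moment": the same for the moment, N m; "gripper_width": finger opening in m.
Only numpy, scipy, OpenCV 4.12 (cv2) and the standard library are available. Lean on these libraries where they do the work, as an engineer would, in place of code of your own. Each camera call takes 0.05 s, during which the arm holds its last target. There are 200 camera calls.

## Working session

There is one attempt and no reset: what is moved stays moved. The work goes in short steps, Python scripts to look and compute and a shell command to move; the robot and the scene stay as the last step left them, time stands still between calls to the robot, and variables do not carry over. Pictures are saved under pics/ and viewed, about 8 in all and at most 12, crops included, and the job is handed in when it is done.

```bash
mkdir -p pics; cat > h.py <<'E'
import numpy as np, cv2
from plant import r
def cam(n):
    i=r.camera_info(n); f=240/np.tan(np.radians(i["fovy"])/2); return f,i["cx"],i["cy"],np.array(i["camera_from_world"])
def cloud(n,d):
    f,cx,cy,T=cam(n); v,u=np.mgrid[:480,:640]
    P=np.stack([(u-cx)/f*d,(v-cy)/f*d,d],-1); return (P-T[:3,3])@T[:3,:3]
def proj(n,p):
    f,cx,cy,T=cam(n); q=T[:3,:3]@np.array(p)+T[:3,3]; return f*q[0]/q[2]+cx,f*q[1]/q[2]+cy
E
python3 - <<'E'
from h import *
for n in("top","side"):
    p,d=r.capture(n); cv2.imwrite(f"pics/{n}0.png",p); np.save(n,d)
    f,cx,cy,T=cam(n); print(n,f,-T[:3,:3].T@T[:3,3],T[2,:3])
    for q in("rack_foot","drum","wing_grip","empty_bay","pump_bottle","spirit_bottle","tube_block"):
        print(q,[(round(o["score"],2),[int(x) for x in o["rect"]]) for o in r.look_for(q,n)[:2]])
s=r.get_state();print(s)
E
```

```text
top 594.9523215014962 [0.29697821 0.01078785 1.61871373] [ 0.14378261 -0.01121546 -0.98954574]
rack_foot [(0.87, [232, 139, 344, 278])]
drum [(0.7, [226, 160, 343, 275]), (0.56, [228, 130, 344, 278])]
wing_grip [(0.59, [273, 201, 298, 232])]
empty_bay [(0.93, [232, 162, 344, 273])]
pump_bottle [(0.92, [446, 260, 479, 301])]
spirit_bottle [(0.86, [458, 188, 498, 219])]
tube_block [(0.7, [129, 196, 183, 237])]
side 438.47135812057167 [0.1831222  0.78824592 0.86091976] [ 0.29773634 -0.67920293 -0.67084757]
rack_foot [(0.6, [204, 212, 340, 315]), (0.23, [169, 340, 224, 419])]
drum [(0.62, [220, 214, 341, 314]), (0.34, [267, 231, 292, 263])]
wing_grip [(0.69, [268, 234, 292, 263]), (0.27, [167, 340, 228, 414])]
empty_bay [(0.91, [222, 216, 339, 314])]
pump_bottle [(0.71, [374, 145, 409, 203])]
spirit_bottle [(0.77, [327, 124, 349, 181])]
tube_block [(0.59, [169, 339, 226, 414])]
{'time_s': 0.8, 'joints': array([ 9.37436680e+01,  2.05454912e+01,  6.81701815e-01, -2.87776634e-03,
       -7.01356964e+01, -1.65051323e+01]), 'qd': array([0.00764893, 0.01370768, 0.01678983, 0.06232315, 0.09843369,
       0.17209876]), 'joint_torque': array([ 1.61906468e-03, -5.82277179e+01,  2.93280101e+01,  7.00198308e+00,
        1.24762428e-02, -1.56841281e-05]), 'tcp_pos': array([0.14911867, 0.65829052, 0.22656004]), 'eef_rot': array([  5.74846164,  89.99724504, 172.98601949]), 'contact_force': array([ 1.01042007, -0.33815169,  0.13008164]), 'moment': array([ 0.05223364, -0.02111767, -0.0434124 ]), 'gripper_width': 0.08784007401940834}
```

View pics/top0.png

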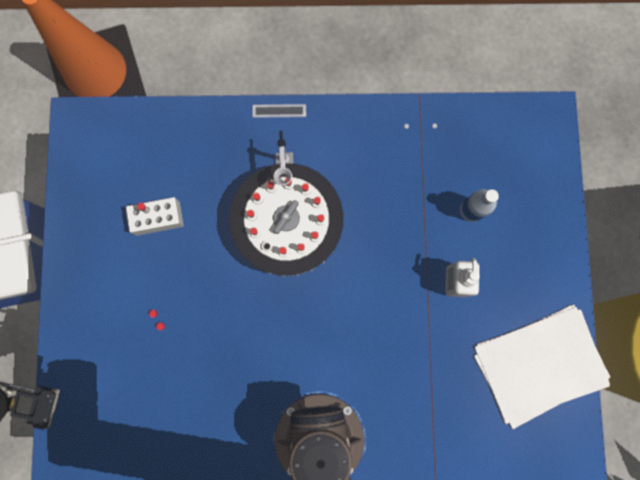

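View pics/side0.png

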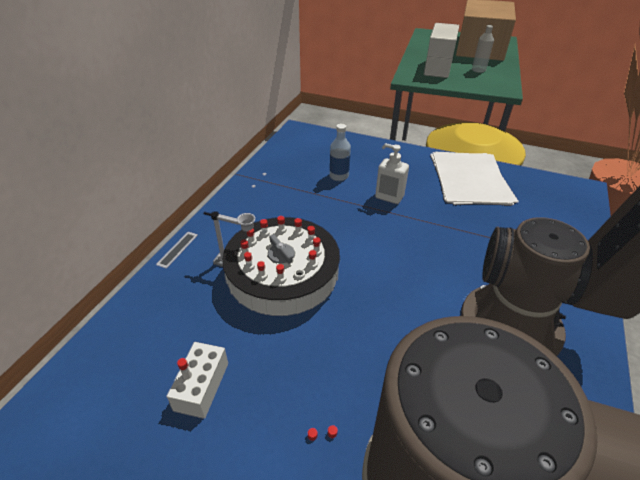

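```bash
cat >> h.py <<'E'
def drumfit(n,d,p,c0,zt=.085):
    P=cloud(n,d); m=(d>0)&(abs(P[...,2]-zt)<.008)&(np.hypot(P[...,0]-c0[0],P[...,1]-c0[1])<.2)
    return P,m
E
python3 - <<'E'
from h import *
from scipy.optimize import least_squares
for n in("top","side"):
    d=np.load(n+".npy"); p=cv2.imread(f"pics/{n}0.png"); P=cloud(n,d)
    u,v=(286,218) if n=="top" else (281,255)
    c=P[v,u]; print(n,"mid",c)
    m=(d>0)&(abs(P[...,2]-.085)<.01)&(np.hypot(P[...,0]-c[0],P[...,1]-c[1])<.2)
    cs,_=cv2.findContours(m.astype(np.uint8),0,1); k=max(cs,key=cv2.contourArea)[:,0]
    h=cv2.convexHull(k)[:,0]
    f,cx,cy,T=cam(n)
    R=np.c_[(h[:,0]-cx)/f,(h[:,1]-cy)/f,np.ones(len(h))]@T[:3,:3]; o=-T[:3,:3].T@T[:3,3]
    Q=(o+R*((.085-o[2])/R[:,2])[:,None])[:,:2]
    s=least_squares(lambda x:np.hypot(*(Q-x[:2]).T)-x[2],[c[0],c[1],.15],loss="soft_l1",f_scale=.003); print("drum fit",s.x, np.abs(s.fun).max(), np.median(P[m][:,2]))
    C=s.x[:2]
    g=(d>0)&(P[...,2]>.14)&(P[...,2]<.19)&(np.hypot(P[...,0]-C[0],P[...,1]-C[1])<.23)
    G=P[g]; rr=np.hypot(*(G[:,:2]-C).T); print("guide pts",len(G),G.mean(0),"rad",rr.min(),rr.max(),"z",np.percentile(G[:,2],[5,50,95]))
    a=np.degrees(np.arctan2(*(G[:,:2]-C).T[::-1])); print("ang far",np.median(a[rr>.12]),"ring",a[rr<.12].min(),a[rr<.12].max())
    w=(d>0)&(P[...,2]>.107)&(P[...,2]<.12)&(np.hypot(P[...,0]-C[0],P[...,1]-C[1])<.06)
    W=P[w][:,:2]; e,V=np.linalg.eigh(np.cov(W.T)); print("grip",len(W),W.mean(0),np.degrees(np.arctan2(V[1,1],V[0,1])))
    # red caps
    hsv=cv2.cvtColor(p,cv2.COLOR_BGR2HSV); red=((hsv[...,0]<8)|(hsv[...,0]>172))&(hsv[...,1]>150)&(hsv[...,2]>90)
    N,L,st,ce=cv2.connectedComponentsWithStats(red.astype(np.uint8))
    for i in range(1,N):
        q=np.median(P[(L==i)&(d>0)],0)
        if st[i,4]>6 and np.hypot(*(q[:2]-C))<.15: print("cap",np.round(q,3),round(np.hypot(*(q[:2]-C)),3),round(np.degrees(np.arctan2(q[1]-C[1],q[0]-C[0])),1))
    for q in("pump_bottle","spirit_bottle","tube_block"):
        o=r.look_for(q,n)[0]["rect"]; print(q,P[int((o[1]+o[3])/2),int((o[0]+o[2])/2)])
    x0,y0,x1,y1=(215,120,355,290) if n=="top" else (195,195,350,320)
    cv2.imwrite(f"pics/{n}z.png",cv2.resize(p[y0:y1,x0:x1],None,fx=3.5,fy=3.5,interpolation=cv2.INTER_CUBIC))
E
```

```text
top mid [0.5680802  0.07626804 0.1130627 ]
drum fit [0.57366222 0.07709691 0.14937709] 0.0004606151967752048 0.08473988982326927
guide pts 381 [0.70172827 0.08324481 0.16552575] rad 0.06847360933723592 0.214297194300474 z [0.15587981 0.16475986 0.17612036]
ang far 2.5614332653745375 ring -11.035102254215706 16.77727752818759
grip 233 [0.57229968 0.07775494] 145.27430561920212
cap [0.651 0.116 0.129] 0.087 26.7
cap [0.646 0.026 0.128] 0.088 -35.2
cap [0.623 0.152 0.129] 0.09 56.4
cap [ 0.611 -0.004  0.129] 0.089 -65.4
cap [0.579 0.167 0.129] 0.09 86.7
cap [ 0.564 -0.011  0.129] 0.089 -96.2
cap [0.533 0.158 0.13 ] 0.091 116.7
cap [0.521 0.004 0.13 ] 0.09 -125.7
cap [0.491 0.038 0.13 ] 0.091 -154.9
cap [0.483 0.085 0.131] 0.091 175.0
pump_bottle [ 0.40042218 -0.36475872  0.13891473]
spirit_bottle [ 0.59661128 -0.41445125  0.133211  ]
tube_block [0.58556018 0.4241624  0.05723071]
side mid [0.56780757 0.08883635 0.09094555]
drum fit [0.57170583 0.08043416 0.15107311] 0.002433146458153901 0.08525042085385823
guide pts 454 [0.69674861 0.08339533 0.16261815] rad 0.06819449911942452 0.21511845970130744 z [0.14909158 0.16225824 0.17484912]
ang far 2.607356489385945 ring -13.423512341620638 16.099628802122286
grip 211 [0.57117614 0.08120677] 145.34164508065382
cap [ 0.611 -0.001  0.129] 0.091 -64.4
cap [0.645 0.028 0.129] 0.091 -35.4
cap [ 0.565 -0.01   0.129] 0.091 -94.0
cap [0.522 0.005 0.129] 0.09 -123.7
cap [0.658 0.075 0.129] 0.087 -3.5
cap [0.49  0.042 0.129] 0.09 -154.6
cap [0.652 0.12  0.128] 0.09 26.4
cap [0.483 0.088 0.13 ] 0.089 175.4
cap [0.624 0.155 0.13 ] 0.091 55.1
cap [0.58  0.169 0.128] 0.089 84.8
cap [0.533 0.161 0.129] 0.089 115.5
pump_bottle [ 0.40347303 -0.35115348  0.10654217]
spirit_bottle [ 0.59892302 -0.40088282  0.10740702]
tube_block [0.58411788 0.44620935 0.05917685]
```

View pics/topz.png

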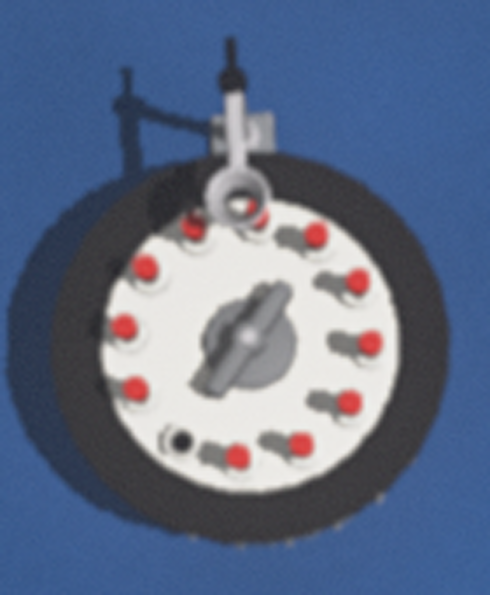

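```bash
python3 -m creep '[[-0.1115,0,0,0,0,0,5],[-0.1115,0,0,0,0,0,5],[0,0,0,0,3.85,-3.14,5],[0,0,0,0,3.85,-3.14,5],[0,0,0,0,3.85,-3.14,5],[0,0,0,0,3.85,-3.14,5]]' 10
python3 -m creep '[[0,0,0,0,3.85,-3.14,5],[0,0,0,0,3.85,-3.14,5],[0,0,0,0,3.85,-3.14,5],[0,0,0,0,3.85,-3.14,5]]'
```

```text
time_s: 1.7
tcp_pos: [0.2756, 0.5028, 0.2267]
eef_rot: [-121.8, 90.0, 58.2]
contact_force: [-0.0, 1.3, 1.5]
gripper_width: 0.0453
time_s: 2.1
tcp_pos: [0.4013, 0.3487, 0.227]
eef_rot: [-123.3, 89.9, 56.8]
contact_force: [0.6, 0.7, 0.2]
gripper_width: 0.013
```

```bash
python3 -m creep '[[0,0,0,0,4.33,-0.59,5],[0,0,0,0,4.33,-0.59,5],[0,0,0,0,4.33,-0.59,5],[0,0,0,0,4.33,-0.59,5],[0,0,0,0,4.33,-0.59,5],[0,0,0,0,4.33,-0.59,5],[0,0,0,0,4.33,-0.59,5],[0,0,0,0,0,0,5]]'
python3 -m creep '[[0,0,0,4,0,0,5],[0,0,0,4,0,0,5],[0,0,0,4,0,0,5],[0,0,0,0.5,0,0,5],[0,0,0,0,0,0,5],[0,0,0,0,0,0,5]]'
```

```text
time_s: 2.9
tcp_pos: [0.4416, 0.0434, 0.2268]
eef_rot: [129.7, 90.0, -50.5]
contact_force: [-0.6, 0.8, 0.3]
gripper_width: 0.0045
time_s: 3.5
tcp_pos: [0.4432, 0.048, 0.1033]
eef_rot: [-162.6, 89.9, 17.4]
contact_force: [0.3, 0.0, 0.6]
gripper_width: 0.004
```

```bash
cat >> h.py <<'E'
C=np.array([.5726,.0788]); GA=2.6
def angle(n="side",save=None):
    t=r.get_state()["time_s"]; p,d=r.capture(n); P=cloud(n,d)
    if save: cv2.imwrite(save,p)
    D=P[...,:2]-C; R=np.hypot(D[...,0],D[...,1]); A=np.arctan2(D[...,1],D[...,0])
    w=(d>0)&(P[...,2]>.107)&(P[...,2]<.12)&(R<.055); W=D[w]
    th=A[w]; g=np.degrees(np.angle(np.sum(R[w]**2*np.exp(2j*th)))/2)
    hsv=cv2.cvtColor(p,cv2.COLOR_BGR2HSV); red=((hsv[...,0]<8)|(hsv[...,0]>172))&(hsv[...,1]>150)&(hsv[...,2]>90)&(d>0)
    c=red&(P[...,2]>.11)&(P[...,2]<.14)&(abs(R-.09)<.012)
    ph=np.degrees(np.angle(np.exp(12j*A[c]).sum())/12)   # bays mod 30
    a=g+(ph-g+15)%30-15
    N=[int((np.abs((np.degrees(A[c])-x+180)%360-180)<5).sum()) for x in (a,a+180)]
    if N[1]<N[0]: a+=180
    rem=(a-GA)%360   # clockwise degrees left to go
    return t,rem,g%180,a%360,N
E
python3 - <<'E'
from h import *
print(angle("top")); print(angle("side",save="pics/s1.png")); print(r.get_state()["contact_force"])
E
```

```text
(3.5, np.float64(142.65429527907824), np.float64(142.71072149288702), np.float64(145.25429527907824), [21, 0])
(3.55, np.float64(143.2290645747391), np.float64(144.89969731669717), np.float64(145.8290645747391), [47, 0])
[-0.2378212   0.38646036 -0.74044721]
```

View pics/s1.png

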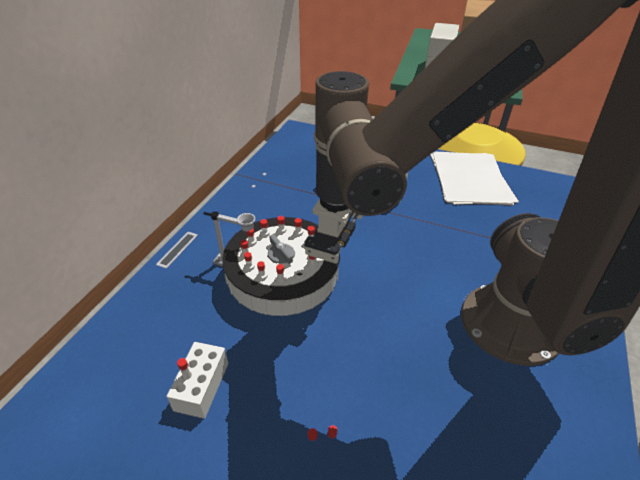

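```bash
python3 -m creep '[[0,0,0,0.8,0,0,5],[0,0,0,0.6,0,0,5],[0,0,0,0,0,0,5],[0,0,0,0,0,0,5]]'; python3 -m creep '[[0,0,0,0.2,0,0,5],[0,0,0,0,0,0,5]]'; python3 -m creep '[[0,0,0,0.1,0,0,5],[0,0,0,0,0,0,5]]'
```

```text
time_s: 4.0
tcp_pos: [0.4417, 0.0471, 0.0874]
eef_rot: [39.2, 90.0, -140.8]
contact_force: [-0.2, -0.4, -0.8]
gripper_width: 0.0044
time_s: 4.2
tcp_pos: [0.4417, 0.0472, 0.0854]
eef_rot: [19.1, 90.0, -160.9]
contact_force: [-0.5, 0.6, -1.5]
gripper_width: 0.004
time_s: 4.4
tcp_pos: [0.4419, 0.0471, 0.0852]
eef_rot: [109.4, 90.0, -70.6]
contact_force: [-3.4, -0.8, 9.5]
gripper_width: 0.0043
```

```bash
python3 -m creep '[[0,0,0,0,-0.4,0,5],[0,0,0,0,-0.85,0,5],[0,0,0,0,-0.85,0,5],[0,0,0,0,-0.85,0,5],[0,0,0,0,-0.85,0,5],[0,0,0,0,-0.85,0,5],[0,0,0,-0.5,-0.85,0,5],[0,0,0,-0.7,-0.3,0,5]]'
python3 - <<'E'
from h import *
for i in range(4): print(angle("side"))
E
```

```text
time_s: 5.2
tcp_pos: [0.4416, 0.1058, 0.0967]
eef_rot: [31.8, 90.0, -148.2]
contact_force: [-0.3, -0.2, -0.3]
gripper_width: 0.0043
(5.2, np.float64(116.64915790621222), np.float64(117.95356536469706), np.float64(119.24915790621222), [44, 0])
(5.25, np.float64(114.83426267226173), np.float64(116.0208813309512), np.float64(117.43426267226172), [43, 0])
(5.3, np.float64(112.87641149766164), np.float64(114.26280881557865), np.float64(115.47641149766163), [43, 0])
(5.35, np.float64(111.12366205279986), np.float64(112.52540907627267), np.float64(113.72366205279985), [41, 0])
```

```bash
python3 -m creep '[[0,0,0,0,1.3,0,5],[0,0,0,0,1.3,0,5],[0,0,0,0,0,0,5],[0,0,0,0,0,0,5],[0,0,0,0,0,0,5],[0,0,0,0,0,0,5],[0,0,0,0,0,0,5],[0,0,0,0,0,0,5]]'
python3 -m creep '[[0,0,0,0,0,0,5],[0,0,0,0,0,0,5],[0,0,0,0,0,0,5],[0,0,0,0,0,0,5],[0,0,0,0,0,0,5],[0,0,0,0,0,0,5],[0,0,0,0,0,0,5],[0,0,0,0,0,0,5]]'
python3 - <<'E'
from h import *
for c in("side","top")*2: print(c,angle(c))
E
```

```text
time_s: 6.2
tcp_pos: [0.4418, 0.0794, 0.0966]
eef_rot: [-118.8, 90.0, 61.3]
contact_force: [1.1, -0.6, -0.5]
gripper_width: 0.0039
time_s: 7.0
tcp_pos: [0.4418, 0.0792, 0.0966]
eef_rot: [18.2, 90.0, -161.8]
contact_force: [-0.2, 0.6, -0.0]
gripper_width: 0.0044
side (7.0, np.float64(54.81060848887682), np.float64(56.64434620599824), np.float64(57.41060848887682), [0, 37])
top (7.05, np.float64(52.64547921781165), np.float64(55.60306271063107), np.float64(55.24547921781165), [0, 21])
side (7.1, np.float64(51.719057167449584), np.float64(54.45201212588), np.float64(54.319057167449586), [0, 27])
top (7.15, np.float64(49.69088679957209), np.float64(52.56358903379718), np.float64(52.29088679957209), [0, 22])
```

```bash
python3 -m creep '[[0,0,0,0.4,0,0,5],[0,0,0,0.4,0,0,5],[0,0,0,0,0,0,5],[0,0,0,0,0,0,5],[0,0,0,0,0,0,5],[0,0,0,0,0,0,5],[0,0,0,0,0,0,5],[0,0,0,0,0,0,5]]'
python3 - <<'E'
from h import *
for c in("side","top")*2: print(c,angle(c))
E
```

```text
time_s: 8.0
tcp_pos: [0.4418, 0.0793, 0.0886]
eef_rot: [-144.2, 90.0, 35.8]
contact_force: [0.0, 0.8, 0.3]
gripper_width: 0.0044
side (8.0, np.float64(24.356428810594643), np.float64(25.88059399141722), np.float64(26.956428810594645), [0, 0])
top (8.05, np.float64(22.437139777639295), np.float64(25.427263676575592), np.float64(25.037139777639297), [0, 0])
side (8.1, np.float64(21.40271466406184), np.float64(24.530423393218552), np.float64(24.00271466406184), [0, 0])
top (8.15, np.float64(19.73179807365075), np.float64(20.772909496026653), np.float64(22.331798073650752), [0, 0])
```

```bash
python3 -m creep '[[0,0,0,0,0,0,5],[0,0,0,0,0,0,5],[0,0,0,0,0,0,5],[0,0,0,0,0,0,5],[0,0,0,0,0,0,5],[0,0,0,0.26,0,0,5],[0,0,0,0.2,0,0,5],[0,0,0,0,0,0,5]]'
python3 - <<'E'
from h import *
for c in("side","top")*2: print(c,angle(c,save=f"pics/{c}b.png"))
E
```

```text
time_s: 9.0
tcp_pos: [0.442, 0.0792, 0.0852]
eef_rot: [139.5, 90.0, -40.5]
contact_force: [-7.9, 0.2, 19.0]
gripper_width: 0.0039
side (9.0, np.float64(1.3586720140123645), np.float64(3.1307770159481607), np.float64(3.9586720140123646), [0, 0])
top (9.05, np.float64(0.6724347051077451), np.float64(1.4776086274641658), np.float64(3.272434705107745), [0, 0])
side (9.1, np.float64(1.31274128431807), np.float64(3.146100445378059), np.float64(3.91274128431807), [0, 0])
top (9.15, np.float64(0.5840128536531153), np.float64(1.1113971536828315), np.float64(3.1840128536531154), [0, 0])
```

```bash
python3 -m creep '[[0,0,0,0,0,0,5],[0,0,0,-0.3,0,0,5],[0,0,0,-2,0,0,5],[0,0,0,-4,0,0,5],[0,0,0,-4,0,0,5],[0,0,0,-4,0,0,5],[0,0,0,0,0,0,5],[0,0,0,0,0,0,5]]'
python3 - <<'E'
from h import *
for c in("side","top")*2: print(c,angle(c,save=f"pics/{c}e.png"))
p=cv2.imread("pics/sidee.png")[170:330,190:350]; q=cv2.imread("pics/tope.png")[130:290,210:370]
cv2.imwrite("pics/fin.png",cv2.resize(np.hstack([p,q]),None,fx=2.5,fy=2.5,interpolation=cv2.INTER_CUBIC))
for n in("pump_bottle","spirit_bottle","tube_block"): print(n,[ [int(x) for x in o["rect"]] for o in r.look_for(n,"top")[:1]])
E
```

```text
time_s: 10.0
tcp_pos: [0.442, 0.0795, 0.2276]
eef_rot: [-136.2, 89.9, 43.8]
contact_force: [-0.7, 0.6, -1.1]
gripper_width: 0.0042
side (10.0, np.float64(0.5377324842516997), np.float64(3.649064056156004), np.float64(3.1377324842517), [0, 44])
top (10.05, np.float64(0.5632130249353913), np.float64(0.48876121688511986), np.float64(3.1632130249353914), [0, 0])
side (10.1, np.float64(0.5704448036775474), np.float64(3.349728347735187), np.float64(3.1704448036775474), [0, 42])
top (10.15, np.float64(0.517442059386704), np.float64(0.5529269307382465), np.float64(3.117442059386704), [0, 0])
pump_bottle [[446, 258, 482, 301]]
spirit_bottle [[459, 192, 498, 222]]
tube_block [[126, 197, 182, 235]]
```

View pics/fin.png

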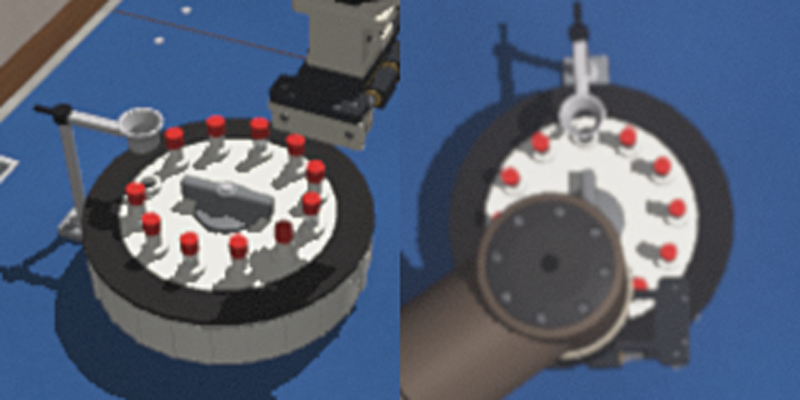

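The final views show the empty bay's collar directly below the guide ring. The drum is still (about 0.5° off on both cameras), the hand is clear and the bystanders haven't moved.

```bash
python3 -c "
from plant import r
print(r.close_job())"
```

```text
the job is handed in; nothing more can be done
None
```

The empty bay is stopped under the tube guide, the drum is standing still, and the job is handed in; no verdict was reported.

**What I did:** I pressed a fingertip lightly on the rubber rim and dragged the drum clockwise, letting go at about 0.64 rad/s with roughly 117° still to go. It ran free, tracked by camera, to the guide. I then pressed the rim with about 20 N, which stopped it, held it for a few tenths of a second and lifted clear.

**Last checks:**
- **Bay position:** from the tube caps, both cameras put the bay about 0.5° from the guide, or about 1 mm against the 9 mm allowed. The reading was steady over 0.15 s.
- **Disagreement:** angles taken from the wing grip in the side view read about 3° higher (3.1–3.6°), even with the drum at rest. I put this down to that camera's slanted view of the grip and used the caps instead.
- **Bystanders:** the bottles and the block were detected within about 4 pixels of where they started, which is within the detector's scatter. I did not check the waiting tube separately.
- **Hand:** the fingertips were at 228 mm height, with only sensor noise on the force reading.

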